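# Air the resin curing box by its lever and ease the lid shut

## Robot

A 7-joint arm with a two-finger parallel gripper is mounted at the origin on the work surface. World frame = base frame: x ahead of the robot, y to its left, z up, the work surface at z = 0. Lengths are in m, angles in rad, forces in N, time in s.
With the tool pointing down it reaches from about 0.4 to 0.875 m from the base axis. Payload 19.3 kg.
Tool frame: the origin (TCP) lies midway between the tips of the shut fingers; the grasp point (between the pads) lies manip.hold_point_z behind it (manip.hold_point_z is the distance from the TCP to the grasp point, in m); z points along the fingers, x is the direction in which the jaws open and shut, and the axes are right-handed (so a half turn about z gives the same grasp; the last joint's range is limited). The gripper opens to 85 mm and grips with 20 to 120 N. Pads are 22 mm wide; open, the fingers measure 114 mm over their backs; the gripper's body (76 mm by 85 mm) begins 54 mm behind the grasp point. The pads swing forward as they close: fully open they stand 13 mm farther back than shut.
Start: joints at [1.081, 0.521, -0.036, 1.599, 0.021, 1.021, -0.113], TCP at [0.255, -0.571, 0.231] pointing down, gripper open.
Joint ranges: [-2.91, 2.91], [-0.3, 2.13], [-1.5, 1.42], [0.17, 2.43], [-1.26, 4.41], [0.16, 1.93], [-2.52, 2.52]. Speed limits (rad/s): [1.89, 1.89, 2.39, 2.39, 3.01, 3.01, 3.01].

## Interface

Orientations are given as a rotation vector (axis times angle).
In Python, from bench import manip gives the robot as it stands. The module is installed in compiled form; this text tells all that it offers. Calls block until the motion is done:
- manip.movep(position, orientation): joint-space move of the TCP to a pose.
- manip.move_l(position, rotation=None, rate=0.15): straight line of the TCP; rotation=None keeps the orientation; rate is the mean speed in m/s.
- manip.move_j(angles): joint-space move.
- manip.command_gripper(opening, grasp_force=None): finger opening in m; grasp_force is the grip in N (None keeps the last); returns when the fingers have stopped.
- manip.hold(seconds).
- manip.ik(position, orientation): joint angles nearest the present ones, or None.
- manip.read_camera(name): name is "scene" or "top"; returns a dict with "img" (420x560x3 uint8, red, green, blue), "fx", "fy", "cx", "cy" (pixels), "xyz" and "attitude" of the camera in the world. Camera axes: x right, y down, z forward; pixel columns grow to the right and rows downward; lengths in m; the calibration is good to about 2 mm. A picture is of the moment at which its call begins. There is no depth.
A pose or a line that the arm cannot do raises manip.Unreachable and nothing moves.
- manip.hand_in(): hands the job in, once; it reports no verdict.
Readings, each from a call of its own:
- manip.get_clock(): time.
- manip.get_joints(): joint angles.
- manip.get_dq(): joint speeds.
- manip.get_tau(): joint torques, N m.
- manip.get_ee_pos(): TCP position.
- manip.get_tcp_rot(): TCP orientation.
- manip.get_ft_force(): force on the tool from outside, world axes, zero at the start.
- manip.get_moment(): the same for the moment, N m.
- manip.get_width(): finger opening in m.
Only numpy, scipy, OpenCV 4.12 (cv2) and the standard library are available. Lean on these libraries where they do the work, as an engineer would, in place of code of your own. Each camera call takes 0.05 s, during which the arm holds its last target. There are 200 camera calls.

## Task

Air the curing box that holds the amber-brown coated piece: with the fingertips press the red lever on its front down until its clear lid stands wide open, keep it open for about two seconds, then ease the lever back up slowly so that the lid comes down gently and settles fully shut without slamming, and move clear. Work the lid by the lever only, without touching the lid; leave the other box shut, and do not grasp or shift anything else.

Things in the scene. Friction and masses are not known exactly. Their poses are not given: they have to be found in the camera images.
- cure_box: The box to be aired: a fixed grey-and-white bench curing box, 160 mm deep (x) x 140 mm wide (y) x 125 mm high, with a clear lid in a blue frame on top, holding the amber-brown coated piece on its green-taped foot. Origin: centre of its underside, on the table. Its -x side is the front (towards the robot, turned up to 0.28 rad either way); a red press lever sticks out of the front. The two boxes are alike outside and may stand either way round (left/right).
- spare_box: The other box: a fixed grey-and-white bench curing box, 160 mm deep (x) x 140 mm wide (y) x 125 mm high, with a clear lid in a blue frame on top, holding the plain pale piece. Origin: centre of its underside, on the table. Its -x side is the front (towards the robot, turned up to 0.28 rad either way); a red press lever sticks out of the front. The two boxes are alike outside and may stand either way round (left/right).
- cure_pad (a point): centre of the top face of the red lever paddle of the box to be aired; moves with the lever. The paddle is a plate 36 mm deep (box x) x 90 mm wide x 8 mm thick, its centre 89 mm in front of the box's front wall. At rest it stands 74 mm above the table; pressed fully down, to a solid stop, 37 mm (it swings on a 105 mm arm, nearly straight down, tilting slightly). Takes 3 to 10 N. There is no spring: the lid's weight pushes it up again as the finger lets it.
- spare_pad (a point): centre of the top face of the red lever paddle of the other box; moves with the lever. The paddle is a plate 36 mm deep (box x) x 90 mm wide x 8 mm thick, its centre 89 mm in front of the box's front wall. At rest it stands 74 mm above the table; pressed fully down, to a solid stop, 37 mm (it swings on a 105 mm arm, nearly straight down, tilting slightly). Takes 3 to 10 N. There is no spring: the lid's weight pushes it up again as the finger lets it.
- cure_lid (a joint): lid angle of the box to be aired, rad: 0 shut, 1.08 fully open; always three times the lever's angle
- spare_lid (a joint): lid angle of the other box, rad: 0 shut, 1.08 fully open; always three times the lever's angle
- cure_edge (a point): middle of the front edge of the lid of the box to be aired; moves with the lid. The lid: clear pane with blue frame, 166 x 146 x 8 mm, 128 mm above the table when shut, hinged along the box's rear (+x) top edge, its front edge swinging up. It is weighty: if the lever is let go, even for the last few millimetres of its travel, it drops and slams; coming down evenly over two seconds or more is gentle.
- spare_edge (a point): middle of the front edge of the lid of the other box; moves with the lid. The lid: clear pane with blue frame, 166 x 146 x 8 mm, 128 mm above the table when shut, hinged along the box's rear (+x) top edge, its front edge swinging up. It is weighty: if the lever is let go, even for the last few millimetres of its travel, it drops and slams; coming down evenly over two seconds or more is gentle.
- coated_mid (a point): middle (half-way up) of the loose dark amber-brown coated piece with green foot, 52 mm across, 50 mm tall, standing inside the box to be aired, seen through the lid
- bare_mid (a point): middle (half-way up) of the loose pale uncoated piece, 52 mm across, 50 mm tall, standing inside the other box
- jar: Bystander: squat jar with white cap, 56 mm across, 65 mm tall, standing between the two levers. Origin: centre of its underside.
- resin_bottle: Bystander: clear dropper bottle with black nozzle cap, 42 mm across, 130 mm tall. Origin: centre of its underside.
- hardener_bottle: Bystander: clear dropper bottle with red nozzle cap, 42 mm across, 130 mm tall. Origin: centre of its underside.
- white_tub: Bystander: white tub with blue cap, 76 mm across, 130 mm tall. Origin: centre of its underside.
- mixing_cup: Bystander: small open pale cup, 60 mm across, 60 mm tall. Origin: centre of its underside.
- tape_roll: Bystander: roll of green masking tape lying flat, 84 mm across, 24 mm tall. Origin: centre of its underside.
- stir_stick: Bystander: flat wooden stick 150 x 12 x 4 mm lying on the table. Origin: centre of its underside.

How it is judged:
On the way, in this order (a step that is already met when the one before it is completed fails the run):
1. the lid of the box with the coated piece is held wide open (at least 0.85 rad) for 1.5 s (value of joint cure_lid above 0.85 rad), for 1.5 s.
2. the lid is shut again (under 0.05 rad) (value of joint cure_lid below 0.05 rad), for 0.2 s.
At the end, for the whole second after the job is handed in: Both lids shut (under 0.05 rad) and at rest, the pieces within 10 mm and the bystanders within 20 mm of where they stood (value of joint each of cure_lid, spare_lid below 0.05 rad and velocity of joint cure_lid between -0.1 and 0.1 rad/s and distance of each of coated_mid, bare_mid from where it was at the start of the episode below 0.01 m and distance of each of jar, resin_bottle, hardener_bottle, white_tub, mixing_cup, tape_roll, stir_stick from where it was at the start of the episode below 0.02 m); the robot touches nothing.
It fails at once if the lid falls or is let down too fast (its angle shrinks faster than 2 rad/s): it slams (velocity of joint cure_lid below -2 rad/s).
It fails at once if the other box's lid is raised (value of joint spare_lid above 0.1 rad).
It fails at once if a lid is touched by the robot instead of being worked by the lever (contact force between any of the arm, the fingers and cure_lid above 1 N or contact force between any of the arm, the fingers and spare_lid above 1 N).
It fails at once if the piece in either box is disturbed (10 mm) (distance of any of coated_mid, bare_mid from where it was at the start of the episode above 0.01 m).
It fails at once if a bystander is lifted or shifted by more than 20 mm (distance of any of jar, resin_bottle, hardener_bottle, white_tub, mixing_cup, tape_roll, stir_stick from where it was at the start of the episode above 0.02 m).
It also fails if it takes over 42 s, if anything falls off the work surface, if the arm or the gripper's body presses on something with over 40 N, if the wrist force passes 120 N, or if a joint passes its speed limit or range.

## Working session

There is one attempt and no reset: what is moved stays moved. The work goes in short steps, each a Python script; the robot and the scene stay as the last script left them, time stands still between calls to the robot, and variables do not carry over. Pictures are saved under pics/ and viewed, about 8 in all and at most 12, crops included, and the job is handed in when it is done.

```bash
mkdir -p pics
python3 - <<'E'
from bench import manip
import cv2,numpy as np
for n in ("scene","top"):
    c=manip.read_camera(n); cv2.imwrite(f"pics/{n}0.png",c["img"][...,::-1])
    print(n,c["fx"],c["fy"],c["cx"],c["cy"],c["xyz"],c["attitude"])
    np.savez(f"{n}0.npz",**c)
print(manip.get_clock(),manip.get_ee_pos(),manip.get_tcp_rot(),manip.hold_point_z)
E
```

```text
scene 439.09879556387415 439.09879556387415 284.84525992891236 207.33865331433222 [1.15362867 0.46941941 1.30330442] [-1.26537219 -2.50479389  0.73648836]
top 379.1727314118608 379.1727314118608 271.0212793649459 208.50042314855702 [ 0.34860227 -0.01385485  1.10355667] [-2.07760363  2.14262593 -0.22201258]
0.1 [ 0.25459415 -0.57048531  0.23078204] [-2.63521632e+00  1.70949465e+00  1.37045085e-03] 0.0187
```

View pics/scene0.png

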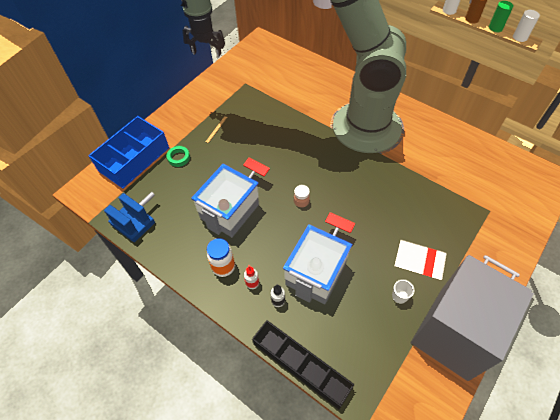

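View pics/top0.png

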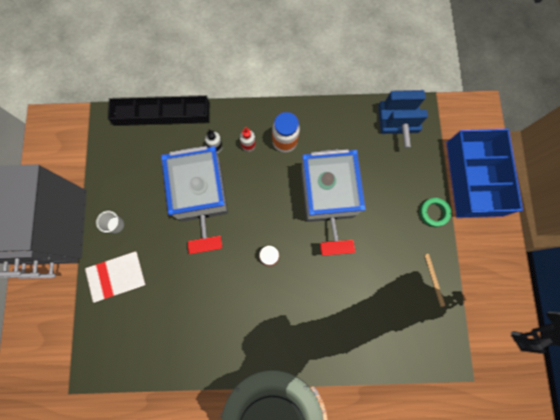

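The right-hand box in the top view (-y, piece at about 328,180) appears to hold the dark piece, with its paddle at about (338,248). The left box at (198,185) holds a pale one. The jar is at (269,256). Next I'll zoom in to confirm this and measure.

```bash
cat > h.py <<'E'
import cv2,numpy as np
from scipy.spatial.transform import Rotation as R
def cast(c,uv,z):
    d=R.from_rotvec(c["attitude"]).apply([(uv[0]-c["cx"])/c["fx"],(uv[1]-c["cy"])/c["fy"],1])
    p=c["xyz"]; return p+d*(z-p[2])/d[2]
def blobs(c,lo,hi,amin):
    h=cv2.cvtColor(c["img"],cv2.COLOR_RGB2HSV); m=cv2.inRange(h,lo,hi)
    if lo[0]==0: m|=cv2.inRange(h,(172,lo[1],lo[2]),(180,255,255))
    return [k for k in cv2.findContours(m,cv2.RETR_EXTERNAL,cv2.CHAIN_APPROX_NONE)[0] if cv2.contourArea(k)>amin]
E
python3 - <<'E'
from h import *
for n in("top","scene"):
    c=dict(np.load(n+"0.npz"))
    for name,lo,hi,a,z in(("red",(0,150,90),(6,255,255),120,.074),("blue",(105,150,90),(125,255,255),250,.132)):
        for k in blobs(c,lo,hi,a):
            (u,v),s,ang=cv2.minAreaRect(k); q=cv2.boxPoints(((u,v),s,ang))
            P=np.array([cast(c,x,z)[:2] for x in q]); e=P-np.roll(P,-1,0); L=np.hypot(*e.T)
            i=L.argmax()
            print(n,name,(round(u),round(v)),cast(c,(u,v),z)[:2].round(4),L.round(3)[:2],"yaw of long",np.degrees(np.arctan2(e[i,1],e[i,0])).round(1))
a=np.load("top0.npz")["img"];b=np.load("scene0.npz")["img"]
f=lambda i,u,v:cv2.resize(i[v-45:v+45,u-45:u+45],(300,300),interpolation=cv2.INTER_CUBIC)
cv2.imwrite("pics/crop.png",np.vstack([np.hstack([f(a,195,185),f(a,333,185)]),np.hstack([f(b,318,263),f(b,226,200)])])[...,::-1])
c=dict(np.load("top0.npz")); print("jar",cast(c,(269,256),.065),"pieces",cast(c,(328,180),.05),cast(c,(198,185),.05))
E
```

```text
top red (104, 280) [0.387  0.4346] [0.022 0.097] yaw of long 17.2
top red (337, 247) [ 0.4556 -0.1923] [0.093 0.038] yaw of long 93.4
top red (204, 244) [0.4741 0.1684] [0.094 0.038] yaw of long 98.4
top blue (333, 182) [ 0.6229 -0.1845] [0.15  0.169] yaw of long 1.8
top blue (192, 180) [0.6395 0.192 ] [0.151 0.172] yaw of long 7.1
top blue (488, 172) [ 0.636  -0.5991] [0.174 0.241] yaw of long -7.8
top blue (286, 124) [ 0.7935 -0.065 ] [0.061 0.062] yaw of long 178.1
top blue (403, 113) [ 0.8129 -0.3907] [0.125 0.03 ] yaw of long 89.9
scene red (430, 262) [0.4346 0.4671] [0.096 0.028] yaw of long 15.8
scene red (340, 222) [0.4775 0.1685] [0.041 0.093] yaw of long -82.1
scene red (256, 166) [ 0.4598 -0.1933] [0.042 0.096] yaw of long -85.6
scene blue (218, 249) [ 0.8003 -0.0595] [0.064 0.069] yaw of long -116.2
scene blue (317, 256) [0.6454 0.193 ] [0.176 0.154] yaw of long 11.0
scene blue (127, 216) [ 0.8851 -0.3672] [0.1   0.162] yaw of long -93.6
scene blue (225, 190) [ 0.6282 -0.1831] [0.197 0.16 ] yaw of long 6.3
scene blue (130, 150) [ 0.6945 -0.56  ] [0.275 0.222] yaw of long 3.1
jar [ 0.43786388 -0.00717043  0.065     ] pieces [ 0.65223526 -0.18365271  0.05      ] [0.64908183 0.1914363  0.05      ]
```

View pics/crop.png

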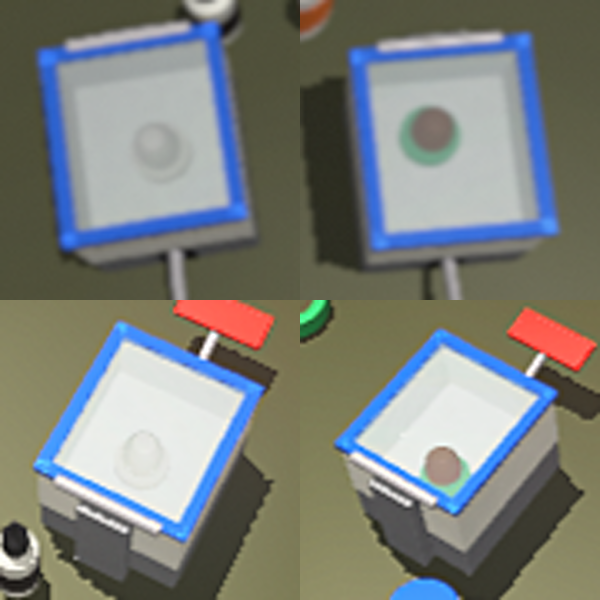

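Confirmed: the coated piece is in the -y box. Its paddle is at about (0.457, -0.193) with a yaw of about 3°. Both views agree, and the 0.17 m from paddle to lid centre matches the given sizes. I'll move above it with the fingers shut and take a look.

Run:
```python
from bench import manip
from h import *
a=np.radians(-43.5); rv=np.pi*np.array([np.cos(a),np.sin(a),0])
manip.command_gripper(0.0)
print(manip.ik([.456,-.193,.15],rv),manip.ik([.456,-.193,.04],rv))
manip.movep([.456,-.193,.16],rv)
manip.move_l([.456,-.193,.095],rate=.08)
print(manip.get_clock(),manip.get_ee_pos(),manip.get_ft_force(),manip.get_width())
a=manip.read_camera("scene")["img"];b=manip.read_camera("top")["img"]
f=lambda i,u,v:cv2.resize(i[v-70:v+70,u-70:u+70],(400,400),interpolation=cv2.INTER_CUBIC)
cv2.imwrite("pics/above.png",np.hstack([f(a,250,175),f(b,335,220)])[...,::-1])
```

```text
[ 0.34104995  0.43332172 -0.07803111  2.01078672  0.05087277  0.69928206
 -1.28717807] [ 0.30868613  0.62912592 -0.03730526  2.06927758  0.05111118  0.44402697
 -1.28608034]
3.4333 [ 0.45622431 -0.19311011  0.0953604 ] [ 0.04196761 -0.19389341  0.95783416] -3.397308603317247e-05
```

View pics/above.png

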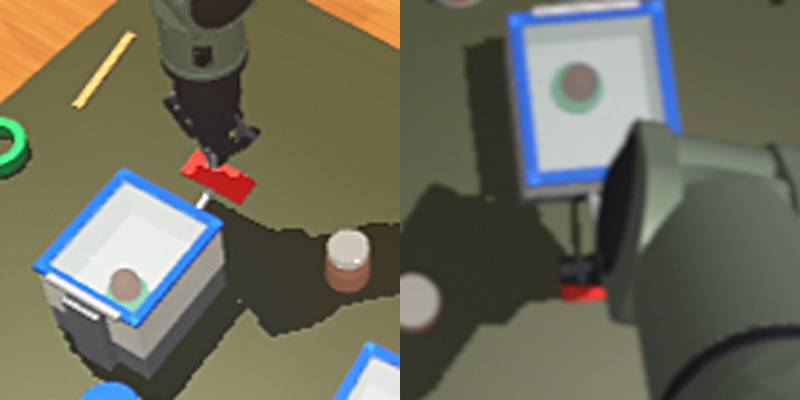

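The scene view shows the fingertips over the middle of the paddle at (215,160), clear of the lid frame. Now I'll press in steps while watching the force.

Run:
```python
from bench import manip
from h import *
z=.08
manip.move_l([.456,-.193,z],rate=.04)
while True:
    F=manip.get_ft_force()[2]; print(round(z,3),round(manip.get_ee_pos()[2],4),round(F,2))
    if z<.0395 or F>22: break
    z-=.004 if z>.044 else .002
    manip.move_l([.456,-.193,z],rate=.02)
print(manip.get_clock())
c=manip.read_camera("scene");a=c["img"]
cv2.imwrite("pics/open.png",cv2.resize(a[90:270,130:370],None,fx=3,fy=3)[...,::-1])
```

```text
0.08 0.0798 0.75
0.076 0.0759 0.38
0.072 0.0721 3.77
0.068 0.0681 4.63
0.064 0.0641 5.26
0.06 0.0601 5.0
0.056 0.0561 5.78
0.052 0.0522 3.03
0.048 0.0482 9.83
0.044 0.0441 0.57
0.042 0.0421 0.47
0.04 0.0401 0.55
0.038 0.0387 22.62
7.9583
```

View pics/open.png

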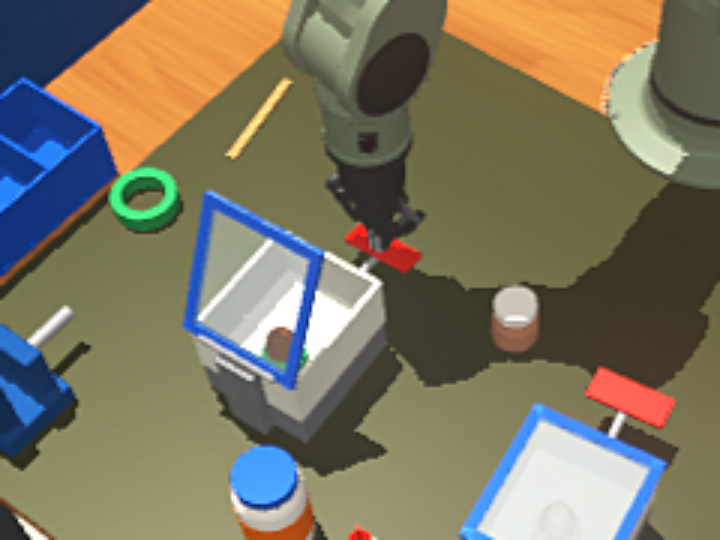

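The lid is wide open: the frame stands upright at about (255,290), the lever is at its stop, and the other box is shut. The force reads near 0 between 0.044 and 0.040, which is odd. I'll hold, then ease up a little and check that the lever follows.

Run:
```python
from bench import manip
from h import *
manip.hold(2.0); print("hold",manip.get_clock(),manip.get_ft_force()[2])
for z in(.0385,.039,.040,.041):
    manip.move_l([.456,-.193,z],rate=.006); manip.hold(.15)
    print(z,round(manip.get_ee_pos()[2],4),manip.get_ft_force().round(2))
    if abs(manip.get_ft_force()[2])<1.2: break
print(manip.get_clock())
a=manip.read_camera("scene")["img"]
cv2.imwrite("pics/open2.png",cv2.resize(a[120:240,180:340],None,fx=5,fy=5)[...,::-1])
```

```text
hold 10.0083 22.595254269294482
0.0385 0.0389 [-2.99  0.7  14.13]
0.039 0.0392 [-0.86  0.28  8.09]
0.04 0.04 [-0.54  0.27  1.06]
11.275
```

View pics/open2.png

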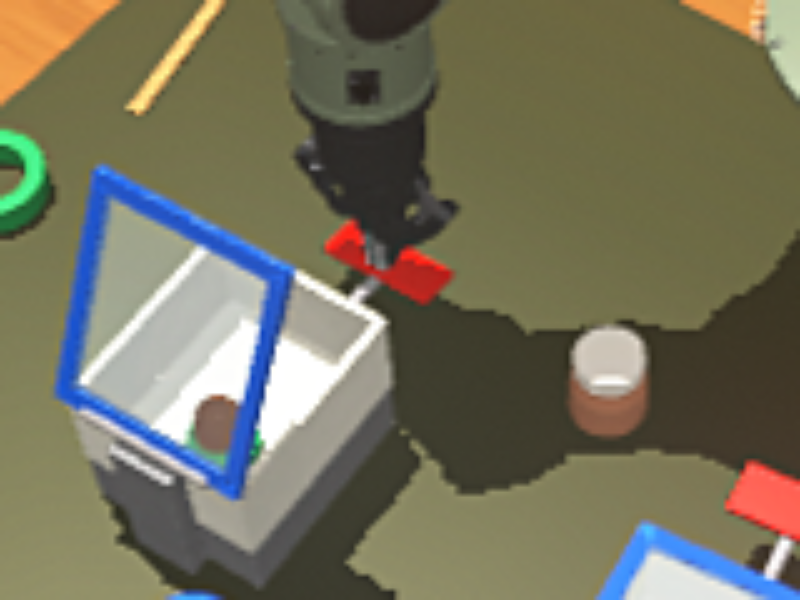

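The lid still looks open, and the contact force has fallen to almost nothing. Before lifting more I'll measure the lid angle numerically from the frame's front corner, cast onto the plane it swings in.

```bash
cat >> h.py <<'E'
yaw=.047; C=np.array([.625,-.184,0]); ex=np.array([np.cos(yaw),np.sin(yaw),0]); ey=np.array([-ex[1],ex[0],0])
def lid(c):
    "lid angle from the frame's front -y corner (leftmost-top blue corner in the scene view)"
    ks=[k.reshape(-1,2) for k in blobs(c,(105,150,90),(125,255,255),150)]
    ks=[k for k in ks if 170<k[:,0].mean()<270 and 120<k[:,1].mean()<225]
    k=np.vstack(ks); u=k[(k@[-0.3,-1.]).argmax()]
    d=R.from_rotvec(c["attitude"]).apply([(u[0]-c["cx"])/c["fx"],(u[1]-c["cy"])/c["fy"],1])
    o=c["xyz"]-C; p=o+d*((-.073-o@ey)/(d@ey))
    return u,np.arctan2(p[2]-.128,.083-p@ex),np.hypot(p[2]-.128,.083-p@ex)
E
python3 - <<'E'
from bench import manip
from h import *
print(lid(dict(np.load("scene0.npz"))))
print(manip.get_clock(),lid(manip.read_camera("scene")))
z=manip.get_ee_pos()[2]
for i in range(2):
    z+=.0005; manip.move_l([.456,-.193,z],rate=.003); print(round(manip.get_ee_pos()[2],4),manip.get_ft_force()[2].round(2),lid(manip.read_camera("scene")))
E
```

```text
(array([222, 164], dtype=int32), np.float64(0.028607457225321032), np.float64(0.15946850783278488))
11.325 (array([200, 153], dtype=int32), np.float64(1.049862299800919), np.float64(0.1635035583970023))
0.0405 3.16 (array([200, 153], dtype=int32), np.float64(1.049862299800919), np.float64(0.1635035583970023))
0.041 2.56 (array([200, 153], dtype=int32), np.float64(1.049862299800919), np.float64(0.1635035583970023))
```

The angle works: radius 0.1635 m against 0.166 expected. Contact force is back to about 3 N, so the lever is following. I'll ease up in 1 mm steps and stop if the lid lags.

Run:
```python
from bench import manip
from h import *
z=manip.get_ee_pos()[2]
while z<.080:
    z+=.001; manip.move_l([.456,-.193,z],rate=.005)
    zz=manip.get_ee_pos()[2]; a=lid(manip.read_camera("scene"))[1]; e=max(0,3*(.0737-zz)/.1)
    print(round(zz,4),manip.get_ft_force()[2].round(2),round(a,3),round(e,3))
    if a>e+.17: print("LAG");break
print(manip.get_clock())
```

```text
0.042 2.15 1.018 0.95
0.0431 3.44 0.962 0.919
0.0441 2.78 0.962 0.889
0.0451 2.27 0.929 0.859
0.046 4.14 0.896 0.83
0.047 2.15 0.863 0.8
0.0481 2.74 0.806 0.769
0.0491 3.21 0.794 0.739
0.0501 3.83 0.759 0.709
0.0511 4.24 0.725 0.679
0.0521 4.33 0.689 0.649
0.0531 4.91 0.654 0.619
0.0541 4.16 0.619 0.589
0.0551 3.6 0.603 0.559
0.0561 3.48 0.567 0.528
0.057 4.88 0.532 0.5
0.0581 3.38 0.513 0.469
0.059 3.71 0.477 0.44
0.06 3.7 0.442 0.41
0.061 3.8 0.421 0.38
0.0621 3.76 0.387 0.349
0.063 3.53 0.365 0.32
0.0641 4.58 0.241 0.289
0.065 3.76 0.307 0.26
0.0661 3.57 0.295 0.229
0.0671 4.15 0.25 0.199
0.068 3.71 0.16 0.17
0.069 2.91 0.208 0.14
0.07 4.07 0.167 0.11
0.071 3.95 0.141 0.08
0.0721 3.58 0.023 0.049
0.073 4.49 0.083 0.02
0.074 4.47 0.056 0
0.075 3.73 0.029 0
0.0758 -0.55 -0.029 0
0.077 -0.71 -0.029 0
0.078 0.75 -0.029 0
0.079 0.42 -0.029 0
0.08 -0.55 -0.029 0
27.7083
```

The lid followed all the way down, and contact was lost at 0.0755 with the lid shut. Now I'll move clear and check.

Run:
```python
from bench import manip
from h import *
manip.move_l([.456,-.193,.16],rate=.08)
manip.move_l([.40,-.25,.25],rate=.12)
manip.hold(.3)
c=manip.read_camera("scene"); print(manip.get_clock(),manip.get_ft_force().round(2),lid(c))
d=cv2.absdiff(c["img"],np.load("scene0.npz")["img"]).max(2)
cv2.imwrite("pics/end.png",np.hstack([c["img"][90:320,90:430],cv2.cvtColor(d,cv2.COLOR_GRAY2RGB)[90:320,90:430]])[...,::-1])
```

```text
30.3583 [-0.64 -0.1  -0.43] (array([222, 164], dtype=int32), np.float64(0.028607457225321032), np.float64(0.15946850783278488))
```

View pics/end.png

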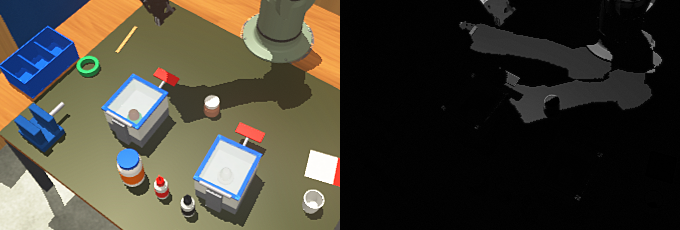

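The final picture matches the first except for the arm and its shadow. Both lids are shut, at (137,100) and (227,170), and nothing has moved.

```bash
python3 -c "
from bench import manip
manip.hand_in(); print(manip.get_clock())"
```

```text
the job is handed in; nothing more can be done
the job is handed in; nothing more can be done
```

I aired the box on the robot's right (the -y side), which holds the amber-brown piece, and handed the job in at about 30 s of the 42 s allowed. The hand-in reports no verdict.

- **Opening:** I pressed the red lever with the shut fingertips down to its stop, where the force was about 22 N. The lid stood wide open, measured at about 1.05 rad just after I began easing, and stayed above 0.85 rad for well over 2 s.
- **Closing:** I eased the lever up in 1 mm steps over about 15 s. The fingertips stayed in contact at 2–5 N until the lid settled shut, then I moved clear.
- **Last checks:** The lid's front corner is at the same pixel as at the start, and the wrist force is about zero. Comparing the first and last pictures shows only the arm and its shadow changed; the other box stayed shut.
- **Readings that disagreed:**
  - The force read almost zero near the bottom while pressing, and again as I began to ease up. It then came back to about 3 N, and the lid never lagged the lever.
  - The camera-based lid angle jumped by up to about 0.1 rad in a few frames. I put this down to the measurement rather than real movement, because the contact force stayed steady.

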